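# Shoot and lock a barrel bolt on a cupboard door

### The arm

A 6-joint arm with a two-finger parallel gripper is mounted at the origin on the work surface. World frame = base frame: x ahead of the robot, y to its left, z up, the work surface at z = 0. Lengths are in m, angles in degrees, forces in N, time in s.
With the tool pointing down it reaches from about 0.375 to 0.825 m from the base axis. Payload 5.5 kg.
Tool frame: the origin (TCP) lies midway between the tips of the shut fingers; the grasp point (between the pads) lies 19 mm behind it; z points along the fingers, y is the direction in which the jaws open and shut (so a half turn about z gives the same grasp; the last joint's range is limited). The gripper opens to 85 mm and grips with 20 to 120 N. Pads are 22 mm wide; open, the fingers measure 114 mm over their backs; the gripper's body (76 mm by 85 mm) begins 54 mm behind the grasp point. The pads swing forward as they close: fully open they stand 13 mm farther back than shut.
Start: joints at [63.77, 17.962, -2.699, 69.339, 0, 90], TCP at [0.265, 0.538, 0.231] pointing down, gripper open.
Joint ranges: [-152.73, 152.73], [-39.44, 99.34], [-58.76, 71.6], [-118.89, 123.64], [-81.53, 83.1], [-180, 180]. Speed limits (degrees/s): [136.94, 136.94, 172.46, 180, 180, 180].

### API

Orientations are given as [roll, pitch, yaw] about the fixed x, y, z axes, in that order (R = Rz(yaw) Ry(pitch) Rx(roll)).
In Python, from rig import * gives the robot as it stands.
- The arm moves only by the tool send_rows, never from a script. Its argument "deltas" is a list of rows, each a list of 7 numbers: the shift along the tool's x, y, z in m, then the turn, a rotation vector about the tool's x, y, z in rad, then the opening in per cent of the stroke, from 0 (shut) to 100 (fully open). In form: [[x, y, z, ax, ay, az, gripper], ...]. A call has 1 to 10 rows; each row is the pose to reach, as a shift and turn from the pose measured when the call began, along the tool's axes at that moment; what a row does not reach only later rows make up. A row lasts 1/8 s, in which the tool goes at most 62.5 mm and 10.7 degrees, less where a joint would pass 70% of its speed; a pose out of reach is approached as far as the arm can. A call with a gripper value outside its range is refused whole. The fingers move at their own pace and stop on an object; "newtons" is the grip in N (left out, the last holds). Time passes only in rows, so rows that repeat a pose let the fingers close. It gives the time, the measured TCP pose, the force and the opening at its end, in the units of the state.
- sense(): the state, without advancing time (a new reading comes with each control period).
- get_image(name): name is "scene" or "top" or "wrist"; returns a dict with "pixels" (400x640x3 uint8, red, green, blue), "K" (3x3 intrinsics, pixels), "R" (3x3) and "t" (3): a world point X has camera coordinates R X + t; the wrist camera has in their place "tool_from_camera" (4x4, takes a point from camera to tool coordinates, whose origin is the TCP and whose axes are the flange's). Camera axes: x right, y down, z forward; pixel columns grow to the right and rows downward; lengths in m; the calibration is good to about 2 mm. A picture is of the moment at which its call begins: read the wrist's pose just before it. There is no depth.
- close_job(): hands the job in, once; it reports no verdict.
The state is a dict: "time": time; "joint_positions": joint angles; "qvel": joint speeds; "joint_torque": joint torques, N m; "tool_pos": TCP position; "tool_rot": TCP orientation; "ft_force": force on the tool from outside, world axes, zero at the start; "moment": the same for the moment, N m; "width": opening from 0.0 (shut) to 1.0 (fully open).
Only numpy, scipy, OpenCV 4.12 (cv2) and the standard library are available. Lean on these libraries where they do the work, as an engineer would, in place of code of your own. Each camera call takes 0.05 s, during which the arm holds its last target.

### The job

Lock the barrel bolt on the white cupboard door that lies on the bench: with the fingers shut, push its upright ball knob along the slot until the bolt is fully home in the keep on the jamb, then push the knob over and down into the side notch as far as it goes and leave it there. Only push the knob, never take hold of it, and leave the tools and materials on and around the door where they are.

Things in the scene. Friction and masses are not known exactly. Their poses are not given: they have to be found in the camera images.
- door: White frame-and-panel cupboard door, 280 x 360 x 22 mm, face up on pucks, held fast (cannot be moved), its face 42 mm above the bench. Origin on the bench top straight below the middle of the bolt's barrel; z up, x along the bolt towards the jamb (the way the bolt is pushed). The leaf spans x -195 to 85, y -180 to 180 mm; panels at |y| 45 to 120 mm are recessed 6 mm.
- barrel_mid (a point): Middle of the axis of the dark steel bolt's barrel, 56 mm above the bench. The barrel is a tube of 22 mm outer diameter along the door's x, from x -70 to 70 mm, its top 67 mm above the bench; base plate 160 x 46 x 3 mm below. The long leg of its L-shaped slot, 10 mm wide between square shoulders, runs along its top from x -30 to 31 mm. Held fast.
- notch (a point): Middle of the short leg of the L-shaped slot: a notch 12 mm wide (door's x 19 to 31 mm) at the jamb end of the long leg, running from the top down the door's -y side of the barrel. This point is on the barrel's -y flank, 56 mm above the bench.
- keep (a point): Middle of the steel keep that receives the bolt, 24 mm long (door's x 97 to 121 mm), as high as the barrel, on a bare wood jamb (x 89 to 145, y -200 to 200 mm, same height as the door, held fast).
- knob_center (a point): Centre of the bolt's bright steel ball knob, 22 mm in diameter, on an 8 mm round stem that comes out of the barrel's slot; 38 mm from the barrel's axis. Upright it is 94 mm above the bench; turned right down into the notch it is 37 mm to the -y side of the barrel's axis and 64 mm above the bench.
- bolt_rod (a joint): Travel of the bolt (16 mm rod) towards the jamb, m: 0 fully withdrawn (knob at the door's x = -25 mm), 0.0515 fully home in the keep (knob at x = 26.5 mm, opposite the notch). Slides against a friction of about 2.5 N and stays where it is left. It starts somewhere between 0 and 0.018.
- bolt_knob (a joint): Turn of the knob about the barrel's axis, rad: 0 upright, growing towards the door's -y side, 1.36 right down in the notch. In the long leg of the slot the knob has only about 0.1 rad of play either way; it can be turned down only with the bolt fully home. Turns against a small friction (about 1.5 N at the ball) and stays where it is left.
- screwdriver_grip (a point): Middle of the handle of a screwdriver 150 mm long, lying in the door's +y recessed panel. Leave alone.
- sanding_block: Cork sanding block 70 x 42 x 24 mm, lying in the door's -y recessed panel, nearer the jamb. Origin under its centre. Leave alone.
- butt_hinge: Open brass butt hinge 60 x 55 x 7 mm, lying in the door's -y recessed panel, farther from the jamb. Origin under its centre. Leave alone.
- screw_jar: Small clear jar with steel cap, 42 mm in diameter and 52 mm high, standing on the door's stile farthest from the jamb. Origin under its centre. Leave alone.
- tape_roll: Roll of blue masking tape lying flat on the bench to the right, 104 mm across, 36 mm high. Origin under its centre. Leave alone.
- paint_can: Paint can standing on the bench to the left, 104 mm in diameter, 121 mm high. Origin under its centre. Leave alone.
- glue_bottle: Pale glue bottle standing on the bench to the right, 58 mm in diameter, 160 mm high. Origin under its centre. Leave alone.

How it is judged (in metres and radians):
On the way, in this order (a step that is already met when the one before it is completed fails the run):
1. the bolt is pushed home into the keep, knob still upright (value of joint bolt_rod above 0.045 m and value of joint bolt_knob below 0.6 rad), for 0.05 s.
2. the knob is turned down into the notch (value of joint bolt_rod above 0.045 m and value of joint bolt_knob above 1.2 rad), for 0.2 s.
At the end, for the whole second after the job is handed in: The bolt is home in the keep (at least 45 of its 51.5 mm) and the knob lies down in the notch (at least 1.2 of 1.36 rad), at rest (all of step 2 and velocity of joint bolt_rod between -0.01 and 0.01 m/s and velocity of joint bolt_knob between -0.1 and 0.1 rad/s); the robot touches nothing.
It fails at once if the knob is taken between the fingers (distance between the grasp point and knob_center below 0.014 m).
It fails at once if a thing lying about is lifted or shifted by more than 20 mm (distance of any of screwdriver_grip, sanding_block, butt_hinge, screw_jar, tape_roll, paint_can, glue_bottle from where it was at the start of the episode above 0.02 m).
It also fails if it takes over 42 s, if anything falls off the work surface, if the arm or the gripper's body presses on something with over 40 N, if the wrist force passes 120 N, or if a joint passes its speed limit or range.

## Working session

There is one attempt and no reset: what is moved stays moved. The work goes in short steps, Python scripts to look and compute and a tool call to move; the robot and the scene stay as the last step left them, time stands still between calls to the robot, and variables do not carry over. Pictures are saved under pics/ and viewed, and the job is handed in when it is done.

Besides the shell and the picture viewer there is one more tool, called as a command line: name --pt "numbers of a row" for each row, then --argument value for the rest. send_rows: Moves the arm, as the interface text tells. Its arguments: {"type":"object","properties":{"deltas":{"type":"array","items":{"type":"array","items":{"type":"number"}}},"newtons":{"type":"number"}},"required":["deltas"]}

```bash
ls; mkdir -p pics; python3 - <<'E'
from rig import *
import cv2
s=sense();print(s)
for n in("top","scene"):
    d=get_image(n);cv2.imwrite(f"pics/{n}0.png",d["pixels"][:,:,::-1]);print(n,d["K"],d["R"],d["t"])
E
```

```text
pics
{'time': 0.0, 'joint_positions': array([ 6.37690371e+01,  1.80041082e+01, -2.75336542e+00,  6.93379321e+01,
        6.13325424e-04,  9.00012948e+01]), 'qvel': array([ 0.03808495,  0.0612993 ,  0.06606673, -0.00068638, -0.01648652,
        0.02218237]), 'joint_torque': array([-1.28613014e-03, -5.39595330e+01,  3.39747655e+01,  1.95817358e-02,
       -1.99864926e-04, -9.91305001e-06]), 'tool_pos': array([0.2649458 , 0.53771527, 0.23044201]), 'tool_rot': array([-1.79904594e+02, -6.11168500e-04,  1.53767741e+02]), 'ft_force': array([-0.05922838, -0.13841197, -0.10552888]), 'moment': array([-0.02803567, -0.02132789, -0.06711358]), 'width': 1.0000927864397195}
top [[386.90402811   0.         330.88318601]
 [  0.         386.90402811 209.7670662 ]
 [  0.           0.           1.        ]] [[ 0.0182078  -0.99981745 -0.00579085]
 [-0.99845295 -0.017878   -0.05265062]
 [ 0.05253748  0.00674055 -0.9985962 ]] [0.01661487 0.59330519 1.11822483]
scene [[492.9943103    0.         314.86437417]
 [  0.         492.9943103  200.93169316]
 [  0.           0.           1.        ]] [[-0.23553856  0.97177078 -0.01353313]
 [ 0.83838028  0.19612464 -0.50858002]
 [-0.49156902 -0.13113612 -0.86090837]] [ 0.1368709  -0.46458419  1.72102997]
```

View pics/top0.png

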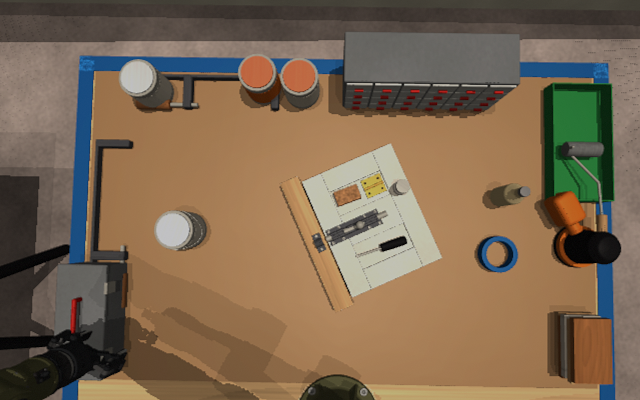

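View pics/scene0.png

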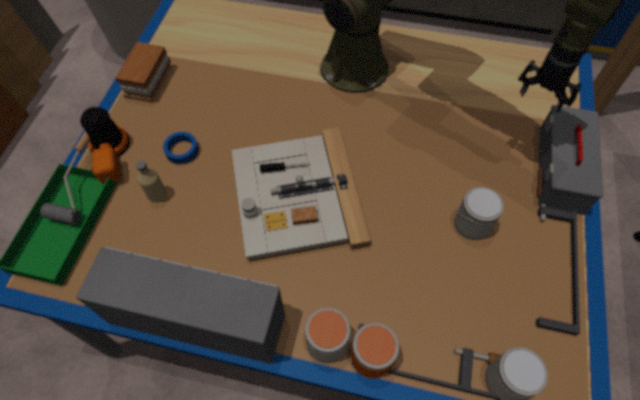

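The top view shows the door near pixel (365,225), with the bolt pointing left and slightly down at the jamb (keep at about 320,242). The -y side, with the cork block and hinge, is away from the robot. I'll zoom in next.

```bash
python3 - <<'E'
import cv2
a=cv2.imread("pics/top0.png")[195:265,290:410];cv2.imwrite("pics/topz.png",cv2.resize(a,None,fx=6.6,fy=6.6,interpolation=cv2.INTER_CUBIC))
a=cv2.imread("pics/scene0.png")[160:220,250:370];cv2.imwrite("pics/scenez.png",cv2.resize(a,None,fx=6.6,fy=6.6,interpolation=cv2.INTER_CUBIC))
E
```

```text
(no output)
```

View pics/topz.png

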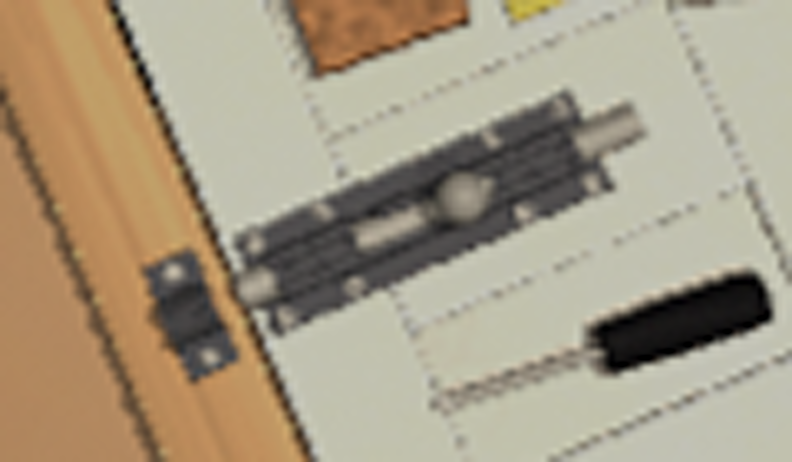

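View pics/scenez.png

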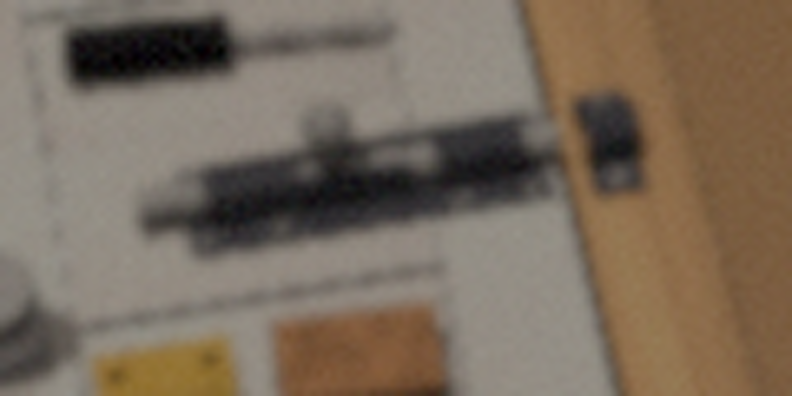

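The top zoom shows the base plate corners at about (233,235), (572,90), (615,185) and (278,333), and the upright knob at about (463,197). The rod tip is just short of the keep. I'll cast these to the plane at the right height and check them against the door outline.

```bash
cat > h.py <<'E'
import numpy as np
def ray(d,u,v):
    R=np.array(d["R"]);t=np.array(d["t"]);c=-R.T@t
    return c,R.T@np.linalg.inv(d["K"])@np.array([u,v,1.])
def onz(d,u,v,z):
    c,r=ray(d,u,v);return c+r*(z-c[2])/r[2]
def tri(L):
    A=np.zeros((3,3));b=np.zeros(3)
    for d,u,v in L:
        c,r=ray(d,u,v);r=r/np.linalg.norm(r);P=np.eye(3)-np.outer(r,r);A+=P;b+=P@c
    return np.linalg.solve(A,b)
E
python3 - <<'E'
from rig import *
from h import *
import cv2
np.set_printoptions(precision=4,suppress=True)
T=get_image("top");S=get_image("scene")
fz=lambda x,y,ox,oy:((x+.5)/6.6-.5+ox,(y+.5)/6.6-.5+oy)
P=[onz(T,*fz(x,y,290,195),.045) for x,y in[(233,235),(572,90),(615,185),(278,333)]]
P=np.array(P);print(P,[np.linalg.norm(P[i]-P[(i+1)%4]) for i in range(4)])
m=P.mean(0);ex=(P[0]+P[3]-P[1]-P[2])[:2];ex/=np.linalg.norm(ex)
print("mid",m,"yaw",np.degrees(np.arctan2(ex[1],ex[0])))
# door outline
px=T["pixels"];hsv=cv2.cvtColor(px,cv2.COLOR_RGB2HSV)
mk=((hsv[...,1]<45)&(hsv[...,2]>150)).astype(np.uint8);mk[:, :270]=0;mk[:,460:]=0;mk[:140]=0;mk[310:]=0
mk=cv2.morphologyEx(mk,cv2.MORPH_CLOSE,np.ones((5,5)))
c=max(cv2.findContours(mk,0,2)[0],key=cv2.contourArea)
B=cv2.boxPoints(cv2.minAreaRect(c));print(B)
W=np.array([onz(T,u,v,.042) for u,v in B]);print(W,[np.linalg.norm(W[i]-W[(i+1)%4]) for i in range(4)])
ey=np.array([-ex[1],ex[0]])
print("door corners in bolt frame",[( (w[:2]-m[:2])@ex,(w[:2]-m[:2])@ey) for w in W])
k=onz(T,*fz(463,197,290,195),.094);print("knob",k,(k[:2]-m[:2])@ex,(k[:2]-m[:2])@ey)
print("knob tri",tri([(T,*fz(463,197,290,195)),(S,*fz(327,125,250,160))]))
keep=onz(T,*fz(190,313,290,195),.06);print("keep",(keep[:2]-m[:2])@ex,(keep[:2]-m[:2])@ey)
E
```

```text
[[ 0.5329  0.0432  0.045 ]
 [ 0.5981 -0.1022  0.045 ]
 [ 0.5574 -0.1212  0.045 ]
 [ 0.4911  0.023   0.045 ]] [np.float64(0.15934259211896565), np.float64(0.044948318292775076), np.float64(0.15873788783637358), np.float64(0.04638338679914379)]
mid [ 0.5449 -0.0393  0.045 ] yaw 114.43351401421553
[[301.1377 181.3148]
 [390.7902 142.0918]
 [441.3508 257.659 ]
 [351.6984 296.882 ]]
[[ 0.6719  0.1141  0.042 ]
 [ 0.7902 -0.1422  0.042 ]
 [ 0.461  -0.2889  0.042 ]
 [ 0.3459 -0.0362  0.042 ]] [np.float64(0.28232736148366205), np.float64(0.36044551994279295), np.float64(0.2777081781951665), np.float64(0.3589897554202544)]
door corners in bolt frame [(np.float64(0.08718385766300096), np.float64(-0.17912465722557752)), (np.float64(-0.19513844755122653), np.float64(-0.1808143379205431)), (np.float64(-0.19256763269592336), np.float64(0.17962201396118663)), (np.float64(0.08514044414040867), np.float64(0.17985928246792712))]
knob [ 0.5503 -0.0524  0.094 ] -0.01414640683260251 0.0005140312681434925
knob tri [ 0.5501 -0.0518  0.0963]
keep 0.10965387168485209 7.284540615693641e-05
```

Everything agrees: the plate measures 159 x 46 mm, the door 280 x 360 mm with its corners where they should be, the keep is at x≈110 mm and the knob is at z≈94–96 mm. The bolt's middle is at (0.545, -0.039) with yaw about 114.2°. The knob is at door x≈-14 mm. Next I'll move above a point behind the knob with the fingers shut.

send_rows --pt "-0.05 -0.04 0 0 0 0.07 0" --pt "-0.1 -0.08 0 0 0 0.14 0" --pt "-0.15 -0.12 0.0 0 0 0.21 0" --pt "-0.2 -0.16 0.0 0 0 0.28 0" --pt "-0.25 -0.2 0.0 0 0 0.35 0" --pt "-0.3 -0.24 0.0 0 0 0.42 0" --pt "-0.35 -0.28 0.01 0 0 0.49 0" --pt "-0.4 -0.32 0.02 0 0 0.56 0" --pt "-0.45 -0.36 0.03 0 0 0.62 0" --pt "-0.5 -0.4 0.04 0 0 0.69 0" --newtons 40

```text
time: 1.45
tool_pos: [0.5296, -0.0274, 0.1938]
tool_rot: [-180.0, 0.0, 114.1]
ft_force: [0.6, 0.9, 0.4]
width: -0.002
```

```bash
cat >> h.py <<'E'
M=np.array([.5449,-.0393]);YAW=np.radians(114.2)
EX=np.array([np.cos(YAW),np.sin(YAW)]);EY=np.array([-EX[1],EX[0]])
def door(p): d=np.array(p)[:2]-M;return d@EX,d@EY
from scipy.spatial.transform import Rotation as Ro
def rep(s,tgt=None):
    np.set_printoptions(precision=4,suppress=True)
    p=s["tool_pos"];print(s["time"],"tcp",p,"rot",s["tool_rot"],"door xy",np.round(door(p),4),"F",s["ft_force"],"Fdoor",s["ft_force"][:2]@EX,s["ft_force"][:2]@EY,"w",s["width"])
    if tgt:
        R=Ro.from_euler("xyz",s["tool_rot"],degrees=True).as_matrix()
        W=np.r_[M+tgt[0]*EX+tgt[1]*EY,tgt[2]]
        Rt=np.c_[np.r_[EX,0],np.r_[-EY,0],[0,0,-1]]
        print("delta",R.T@(W-p),"rotvec",Ro.from_matrix(R.T@Rt).as_rotvec())
E
python3 - <<'E'
from rig import *
from h import *
rep(sense(),(-.045,0,.15))
E
```

```text
1.45 tcp [ 0.5296 -0.0274  0.1938] rot [-179.9862    0.0391  114.0909] door xy [0.0172 0.0091] F [0.5875 0.9014 0.4279] Fdoor 0.5813773535189923 -0.9053745130639836 w -0.0016545322127260505
delta [-0.0621  0.0092  0.0439] rotvec [-0.0002  0.0007 -0.0019]
```

send_rows --pt "-0.031 0.005 0.0 0 0 0 0" --pt "-0.062 0.009 0.015 0 0 0 0" --pt "-0.062 0.009 0.044 0 0 0 0" --pt "-0.062 0.009 0.044 0 0 0 0"

```text
time: 1.95
tool_pos: [0.561, -0.0804, 0.1476]
tool_rot: [-179.7, -0.1, 114.1]
ft_force: [-0.4, 1.0, 0.5]
width: 0.003
```

```bash
python3 - <<'E'
from rig import *
from h import *
import cv2
s=sense();rep(s,(-.045,0,.083))
d=get_image("wrist");cv2.imwrite("pics/w1.png",d["pixels"][:,:,::-1])
d=get_image("top");cv2.imwrite("pics/t1.png",d["pixels"][:,:,::-1])
E
```

```text
1.95 tcp [ 0.561  -0.0804  0.1476] rot [-179.7418   -0.1184  114.0564] door xy [-0.0441  0.0021] F [-0.3787  1.0348  0.5131] Fdoor 1.0991318290696832 -0.07879973425764514 w 0.00257827534243222
delta [-0.001   0.0024  0.0645] rotvec [-0.0045 -0.0021 -0.0025]
```

View pics/w1.png

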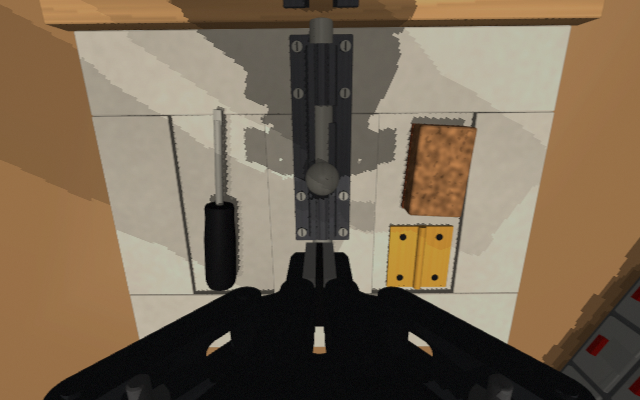

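The wrist view shows the knob at (322,179), straight ahead of the fingers at about (320,250). The cork block and hinge are well to the right. I'll cross-check the knob and then go down.

```bash
python3 - <<'E'
from rig import *
from h import *
s=sense();d=get_image("wrist");X=np.array(d["tool_from_camera"])
R=Ro.from_euler("xyz",s["tool_rot"],degrees=True).as_matrix()
r=R@X[:3,:3]@np.linalg.inv(d["K"])@[322,179,1];c=R@X[:3,3]+s["tool_pos"]
k=c+r*(.094-c[2])/r[2];print(k,door(k));rep(s,(-.045,0,.083))
E
```

```text
[ 0.55368326 -0.05276524  0.094     ] (np.float64(-0.01588237295812585), np.float64(-0.0024916794355714393))
2.05 tcp [ 0.5629 -0.0801  0.1502] rot [-179.956     0.0187  114.1144] door xy [-0.0446  0.0003] F [0.2132 0.6132 0.2065] Fdoor 0.47189752697375453 -0.4457664056096253 w 0.0033016502149398044
delta [-0.0004  0.0004  0.0672] rotvec [-0.0008  0.0003 -0.0015]
```

send_rows --pt "-0.001 0.002 0.03 -0.004 -0.002 -0.002 0" --pt "-0.001 0.002 0.055 -0.004 -0.002 -0.002 0" --pt "-0.001 0.002 0.065 -0.004 -0.002 -0.002 0" --pt "-0.001 0.002 0.065 -0.004 -0.002 -0.002 0" --pt "-0.001 0.002 0.065 -0.004 -0.002 -0.002 0"

```text
time: 2.72
tool_pos: [0.5667, -0.0802, 0.0872]
tool_rot: [179.7, 0.2, 114.3]
ft_force: [0.4, -0.1, -0.4]
width: 0.001
```

```bash
python3 - <<'E'
from rig import *
from h import *
rep(sense(),(.0265-.022,0,.083))
E
```

```text
2.725 tcp [ 0.5667 -0.0802  0.0872] rot [179.6505   0.2378 114.2512] door xy [-0.0462 -0.0031] F [ 0.4159 -0.0961 -0.3679] Fdoor -0.25813326627054034 -0.3399161206306131 w 0.000747578576750665
delta [ 0.0508 -0.0031  0.0039] rotvec [0.0061 0.0041 0.0009]
```

send_rows --pt "0.006 -0.003 0.004 0.006 0.004 0 0" --pt "0.01 -0.003 0.004 0.006 0.004 0 0" --pt "0.014 -0.003 0.004 0.006 0.004 0 0" --pt "0.018 -0.003 0.004 0.006 0.004 0 0" --pt "0.022 -0.003 0.004 0.006 0.004 0 0" --pt "0.026 -0.003 0.004 0.006 0.004 0 0" --pt "0.03 -0.003 0.004 0.006 0.004 0 0" --pt "0.034 -0.003 0.004 0.006 0.004 0 0" --pt "0.037 -0.003 0.004 0.006 0.004 0 0" --pt "0.04 -0.003 0.004 0.006 0.004 0 0"

```text
time: 3.98
tool_pos: [0.5475, -0.0448, 0.083]
tool_rot: [180.0, 0.0, 114.3]
ft_force: [1.3, -2.3, 1.7]
width: -0.001
```

```bash
python3 - <<'E'
from rig import *
from h import *
import cv2
rep(sense(),(.0265-.022,0,.083))
d=get_image("wrist");cv2.imwrite("pics/w2.png",d["pixels"][:,:,::-1])
E
```

```text
3.975 tcp [ 0.5475 -0.0448  0.083 ] rot [179.988    0.0132 114.2554] door xy [-0.0061 -0.0002] F [ 1.3093 -2.3007  1.7098] Fdoor -2.6351701970501313 -0.25111890919263247 w -0.0006655552424023169
delta [ 0.0106 -0.0002  0.    ] rotvec [0.0002 0.0002 0.001 ]
```

View pics/w2.png

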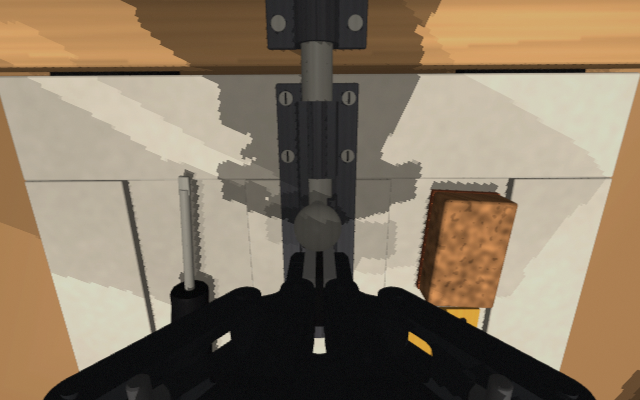

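The fingers are pushing the knob (at 318,228) with about 2.6 N, which is the sliding friction, and the rod is entering the keep. I'll keep going towards the stop.

send_rows --pt "0.004 0 0 0 0 0 0" --pt "0.007 0 0 0 0 0 0" --pt "0.009 0 0 0 0 0 0" --pt "0.01 0 0 0 0 0 0" --pt "0.01 0 0 0 0 0 0"

```text
time: 4.65
tool_pos: [0.5432, -0.0351, 0.083]
tool_rot: [180.0, -0.0, 114.3]
ft_force: [0.4, -2.0, 1.7]
width: 0.001
```

send_rows --pt "0.001 0 0 0 0 0 0" --pt "0.002 0 0 0 0 0 0" --pt "0.002 0 0 0 0 0 0"

```text
time: 5.03
tool_pos: [0.5426, -0.0337, 0.0831]
tool_rot: [180.0, 0.0, 114.3]
ft_force: [0.2, -4.2, 0.8]
width: -0.003
```

```bash
python3 - <<'E'
from rig import *
from h import *
rep(sense(),(.0265-.022,0,.083))
E
```

```text
5.025 tcp [ 0.5426 -0.0337  0.0831] rot [179.9861   0.0227 114.2638] door xy [ 0.0061 -0.0002] F [ 0.1714 -4.2118  0.7728] Fdoor -3.9118826193256537 1.5701573674453386 w -0.0028717422006030663
delta [-0.0016 -0.0002  0.0001] rotvec [0.0002 0.0004 0.0011]
```

send_rows --pt "0.001 0 0 0 0 0 0" --pt "0.002 0 0 0 0 0 0" --pt "0.002 0 0 0 0 0 0"

```text
time: 5.4
tool_pos: [0.5425, -0.0334, 0.0832]
tool_rot: [-180.0, 0.2, 114.2]
ft_force: [3.1, -9.3, 0.5]
width: -0.0
```

send_rows --pt "0.001 0 0 0 0 0 0" --pt "0.002 0 0 0 0 0 0" --pt "0.002 0 0 0 0 0 0"

```text
time: 5.78
tool_pos: [0.5424, -0.0334, 0.0833]
tool_rot: [-180.0, 0.5, 114.2]
ft_force: [3.1, -9.3, -0.9]
width: 0.0
```

```bash
python3 - <<'E'
from rig import *
from h import *
import cv2
rep(sense(),(.0265-.022,0,.083))
d=get_image("wrist");cv2.imwrite("pics/w3.png",d["pixels"][:,:,::-1])
E
```

```text
5.775 tcp [ 0.5424 -0.0334  0.0833] rot [-179.977     0.4634  114.1614] door xy [ 0.0064 -0.0002] F [ 3.0767 -9.312  -0.8739] Fdoor -9.754889392366076 1.0109252978784289 w 0.0004261742800882979
delta [-0.0019 -0.0002  0.0003] rotvec [-0.0004  0.0081 -0.0007]
```

View pics/w3.png

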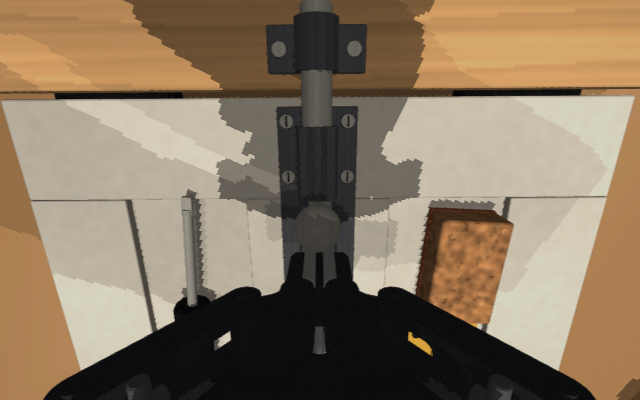

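The bolt has stalled at the stop: two pushes gave about 10 N and no more travel, and the knob is level with the notch. I'll back off, go round to the knob's +y side, and come level with it.

send_rows --pt "-0.006 0 0 0 0 0 0" --pt "-0.014 0 0 0 -0.006 0 0" --pt "-0.014 -0.02 0 0 -0.006 0 0" --pt "-0.014 -0.04 0 0 -0.006 0 0" --pt "-0.01 -0.045 0 0 -0.006 0 0" --pt "0.005 -0.045 0 0 0 0 0" --pt "0.02 -0.045 0 0 0 0 0" --pt "0.02 -0.045 0 0 0 0 0" --pt "0.02 -0.045 0 0 0 0 0"

```text
time: 6.95
tool_pos: [0.4936, -0.0332, 0.0832]
tool_rot: [-180.0, 0.5, 114.2]
ft_force: [-0.4, -0.4, 0.0]
width: -0.001
```

```bash
python3 - <<'E'
from rig import *
from h import *
import cv2
rep(sense(),(.0265,0.02,.086))
d=get_image("wrist");cv2.imwrite("pics/w4.png",d["pixels"][:,:,::-1])
E
```

```text
6.95 tcp [ 0.4936 -0.0332  0.0832] rot [-179.9985    0.4804  114.2158] door xy [0.0266 0.0443] F [-0.4202 -0.4347  0.0395] Fdoor -0.22426626616577258 0.5615211538651562 w -0.0010281296810644757
delta [-0.0001  0.0243 -0.0028] rotvec [-0.      0.0084  0.0003]
```

View pics/w4.png

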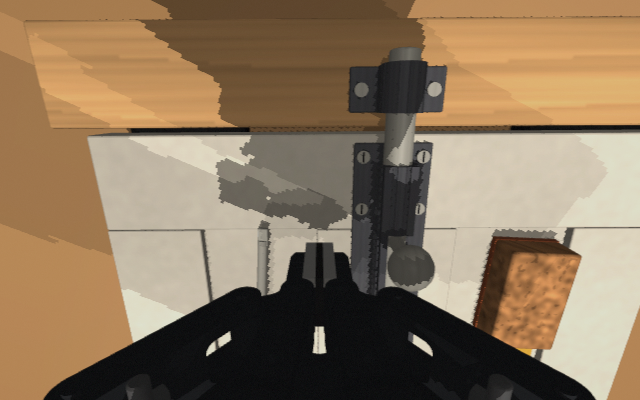

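The knob is at (411,267), to the right of and level with the fingers. Now the sideways push.

send_rows --pt "0 0.008 -0.001 0 0.008 0 0" --pt "0 0.014 -0.001 0 0.008 0 0" --pt "0 0.019 -0.001 0 0.008 0 0" --pt "0 0.023 -0.001 0 0.008 0 0" --pt "0 0.027 -0.001 0 0.008 0 0" --pt "0 0.031 -0.001 0 0.008 0 0" --pt "0 0.035 -0.001 0 0.008 0 0" --pt "0 0.038 -0.001 0 0.008 0 0" --pt "0 0.038 -0.001 0 0.008 0 0"

```text
time: 8.12
tool_pos: [0.5285, -0.0176, 0.0841]
tool_rot: [180.0, 0.0, 114.2]
ft_force: [0.0, 0.7, -0.3]
width: -0.001
```

```bash
python3 - <<'E'
from rig import *
from h import *
import cv2
rep(sense(),(.0265,-0.01,.086))
d=get_image("wrist");cv2.imwrite("pics/w5.png",d["pixels"][:,:,::-1])
E
```

```text
8.125 tcp [ 0.5285 -0.0176  0.0841] rot [179.993    0.0058 114.2053] door xy [0.0265 0.0061] F [ 0.0359  0.7461 -0.2614] Fdoor 0.66581407167036 -0.3385628719943867 w -0.0008002120590361265
delta [-0.      0.0161 -0.0019] rotvec [0.0001 0.0001 0.0001]
```

View pics/w5.png

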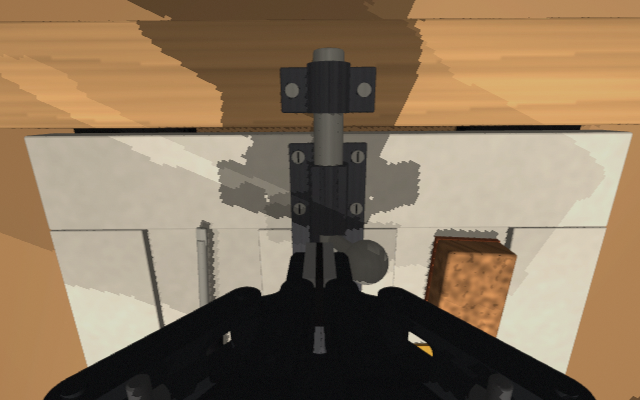

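The knob has tipped over to (367,261), so it is in the notch. I'll keep pushing sideways.

send_rows --pt "0 0.004 0.0 0 0 0 0" --pt "0 0.007 0 0 0 0 0" --pt "0 0.01 0 0 0 0 0" --pt "0 0.013 0 0 0 0 0" --pt "0 0.016 0 0 0 0 0" --pt "0 0.016 0 0 0 0 0"

```text
time: 8.93
tool_pos: [0.5436, -0.0109, 0.0843]
tool_rot: [179.9, 0.0, 114.2]
ft_force: [-0.7, -0.2, -0.0]
width: -0.003
```

```bash
python3 - <<'E'
from rig import *
from h import *
import cv2
rep(sense(),(.0265,-0.035,.10))
d=get_image("wrist");cv2.imwrite("pics/w6.png",d["pixels"][:,:,::-1])
E
```

```text
8.925 tcp [ 0.5436 -0.0109  0.0843] rot [179.9495   0.0149 114.212 ] door xy [ 0.0264 -0.0104] F [-0.7035 -0.1748 -0.0078] Fdoor 0.12894514224421139 0.7133376391720306 w -0.0030299765474361535
delta [ 0.0001  0.0246 -0.0157] rotvec [0.0009 0.0003 0.0002]
```

View pics/w6.png

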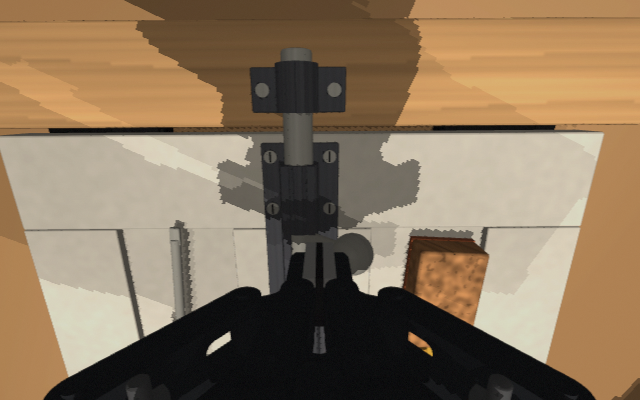

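The ball is now well over, at (352,255) and partly under the fingertip. I'll rise, move above it, and press it down.

send_rows --pt "0 -0.004 -0.012 0 0 0 0" --pt "0 -0.002 -0.028 0 0 0 0" --pt "0 0.012 -0.028 0 0 0 0" --pt "0 0.026 -0.028 0 0 0 0" --pt "0 0.026 -0.022 0 0 0 0" --pt "0 0.026 -0.016 0 0 0 0" --pt "0 0.026 -0.01 0 0 0 0" --pt "0 0.026 -0.005 0 0 0 0" --pt "0 0.026 0.0 0 0 0 0" --pt "0 0.026 0.003 0 0 0 0"

```text
time: 10.22
tool_pos: [0.5724, 0.0015, 0.0838]
tool_rot: [179.3, 0.0, 114.3]
ft_force: [7.9, 7.9, 9.5]
width: 0.001
```

```bash
python3 - <<'E'
from rig import *
from h import *
import cv2
rep(sense(),(.0265,-0.036,.075))
d=get_image("wrist");cv2.imwrite("pics/w7.png",d["pixels"][:,:,::-1])
E
```

```text
10.225 tcp [0.5724 0.0015 0.0838] rot [179.3263   0.03   114.2543] door xy [ 0.026  -0.0418] F [7.9167 7.9036 9.4836] Fdoor 3.963795951394162 -10.460828449109957 w 0.0009955185765612295
delta [ 0.0005 -0.0059  0.0088] rotvec [0.0118 0.0005 0.001 ]
```

View pics/w7.png

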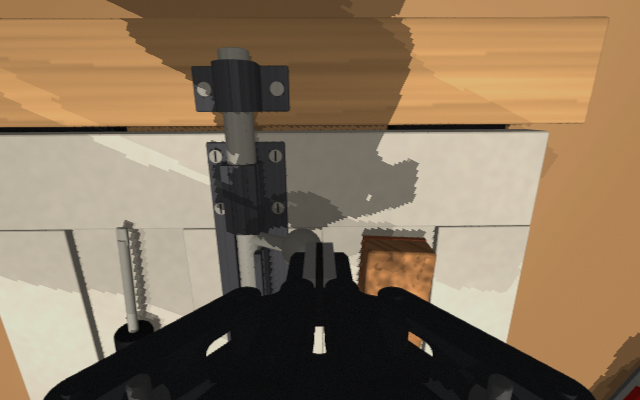

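The press slid off the outer side of the ball: there is a 10 N side force, and the ball at (303,245) is left of the fingertip. I'll lift off and measure where the ball is.

send_rows --pt "0 0.002 -0.015 0.01 0 0 0" --pt "-0.01 0.0 -0.035 0.012 0 0 0" --pt "-0.03 0.0 -0.035 0.012 0 0 0" --pt "-0.04 -0.005 -0.035 0.012 0 0 0" --pt "-0.04 -0.005 -0.035 0.012 0 0 0"

```text
time: 10.9
tool_pos: [0.5831, -0.0382, 0.1174]
tool_rot: [-179.9, -0.0, 114.1]
ft_force: [0.6, 0.5, 0.2]
width: -0.002
```

```bash
python3 - <<'E'
from rig import *
from h import *
import cv2
s=sense();rep(s,(.0265,-0.026,.1))
d=get_image("wrist");cv2.imwrite("pics/w8.png",d["pixels"][:,:,::-1])
E
```

```text
10.9 tcp [ 0.5831 -0.0382  0.1174] rot [-179.8964   -0.0197  114.1473] door xy [-0.0147 -0.0353] F [0.5623 0.5053 0.1811] Fdoor 0.23041590367602413 -0.7200135945105877 w -0.001584742421159341
delta [ 0.0412 -0.0093  0.0174] rotvec [-0.0018 -0.0003 -0.0009]
```

View pics/w8.png

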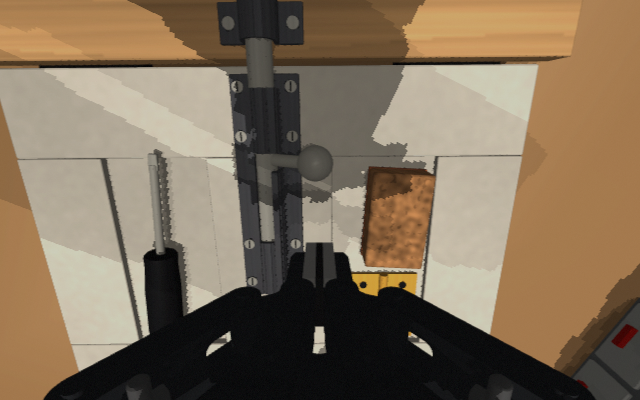

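Ball at (316,162), and the stem sticks out on the -y side. I'll intersect its ray with the knob's arc.

```bash
python3 - <<'E'
from rig import *
from h import *
s=sense();d=get_image("wrist");X=np.array(d["tool_from_camera"])
R=Ro.from_euler("xyz",s["tool_rot"],degrees=True).as_matrix()
r=R@X[:3,:3]@np.linalg.inv(d["K"])@[316,162,1];r/=np.linalg.norm(r);c=R@X[:3,3]+s["tool_pos"]
for th in np.arange(.5,1.5,.1):
    q=np.r_[M+.0265*EX-.038*np.sin(th)*EY,.056+.038*np.cos(th)]
    v=q-c;e=v-(v@r)*r;print(round(th,2),door(q),q[2],"miss mm",1e3*np.linalg.norm(e), 1e3*(e[:2]@EX),1e3*(e[:2]@EY),1e3*e[2])
rep(s)
E
```

```text
0.5 (np.float64(0.026500000000000003), np.float64(-0.01821817046695971)) 0.08934813735183417 miss mm 16.879974810294556 -3.870429360156428 16.409539193088346 0.8248330950655081
0.6 (np.float64(0.026499999999999992), np.float64(-0.02145641398901136)) 0.08736275336656778 miss mm 13.642388195051488 -3.5582512511971083 13.149589214420317 0.7361434573745496
0.7 (np.float64(0.026500000000000006), np.float64(-0.024480272115032245)) 0.08506400311681056 miss mm 10.613332186875521 -3.1954696490864474 10.10050605537682 0.6415381953021049
0.8 (np.float64(0.026500000000000013), np.float64(-0.027259531454181828)) 0.08247485495519229 miss mm 7.825482581577992 -2.785709347673109 7.292755146990068 0.5419625733545375
0.9 (np.float64(0.02649999999999998), np.float64(-0.029766422565844403)) 0.07962117879428525 miss mm 5.314096804351524 -2.3330645364401073 4.754390608217528 0.43841151823093005
1.0 (np.float64(0.026500000000000003), np.float64(-0.031975897422700045)) 0.07653148762298931 miss mm 3.131667087072723 -1.8420578927167 2.51077493845907 0.3319196778446831
1.1 (np.float64(0.026500000000000006), np
[... 166 characters left out ...]
0000002), np.float64(-0.035417485266754554)) 0.06976959467011361 miss mm 1.26871339952152 -0.764917291972577 -1.0057089506696262 0.1143885182603166
1.3 (np.float64(0.02649999999999999), np.float64(-0.03661521104585335)) 0.06616495548773432 miss mm 2.2514414105024616 -0.1895457677791525 -2.24344162541475 0.00552269850254139
1.4 (np.float64(0.026500000000000017), np.float64(-0.03744708973956144)) 0.06245875143020916 miss mm 3.144077826478046 0.4027702579213089 -3.116505404643132 -0.10195862452516691
10.95 tcp [ 0.5831 -0.0376  0.1175] rot [-179.908    -0.0337  114.183 ] door xy [-0.0141 -0.0355] F [-0.2475 -0.2676 -0.1198] Fdoor -0.14267534622367287 0.33543323685777676 w -0.0011847732015755192
```

The ray puts the knob at about 1.0–1.2 rad, so it is nearly down with its top near z 0.083. I'll press it again, this time slightly on the barrel side of its middle (y≈-0.028), so that any slip helps.

send_rows --pt "0.02 -0.004 0 0 0 0 0" --pt "0.04 -0.0075 0 0 0 0 0" --pt "0.0405 -0.0075 0.012 0 0 0 0" --pt "0.0405 -0.0075 0.025 0 0 0 0" --pt "0.0405 -0.0075 0.03 0 0 0 0" --pt "0.0405 -0.0075 0.034 0 0 0 0" --pt "0.0405 -0.0075 0.037 0 0 0 0" --pt "0.0405 -0.0075 0.04 0 0 0 0" --pt "0.0405 -0.0075 0.042 0 0 0 0"

```text
time: 12.12
tool_pos: [0.5598, -0.0036, 0.0757]
tool_rot: [-179.9, -0.0, 114.2]
ft_force: [-0.1, -1.4, 1.1]
width: -0.002
```

```bash
python3 - <<'E'
from rig import *
from h import *
rep(sense(),(.0265,-0.028,.072))
E
```

```text
12.125 tcp [ 0.5598 -0.0036  0.0757] rot [-179.9231   -0.0069  114.2015] door xy [ 0.0264 -0.0282] F [-0.0949 -1.3527  1.096 ] Fdoor -1.194979840330878 0.6410476978498175 w -0.002067627114307675
delta [ 0.0001 -0.0002  0.0037] rotvec [-0.0013 -0.0001  0.    ]
```

send_rows --pt "0 0 0.001 0 0 0 0" --pt "0 0 0.002 0 0 0 0" --pt "0 0 0.003 0 0 0 0" --pt "0 0 0.003 0 0 0 0"

```text
time: 12.62
tool_pos: [0.5599, -0.0037, 0.0736]
tool_rot: [-179.9, 0.0, 114.2]
ft_force: [-2.9, 0.5, 9.8]
width: -0.003
```

```bash
python3 - <<'E'
from rig import *
from h import *
import cv2
rep(sense())
d=get_image("wrist");cv2.imwrite("pics/w9.png",d["pixels"][:,:,::-1])
E
```

```text
12.625 tcp [ 0.5599 -0.0037  0.0736] rot [-179.9486    0.0106  114.2033] door xy [ 0.0263 -0.0283] F [-2.8504  0.483   9.8311] Fdoor 1.6090501871586707 2.401921389827256 w -0.0029532180282583168
```

View pics/w9.png

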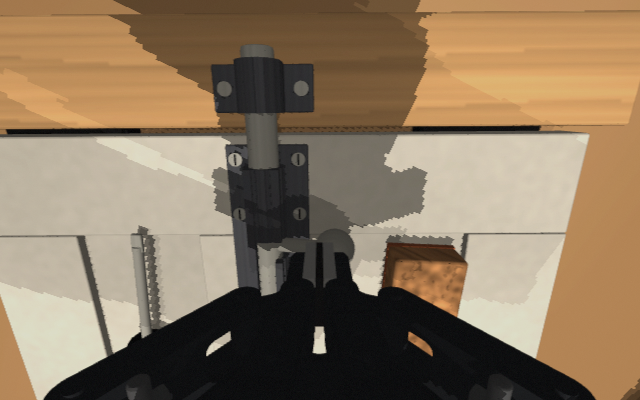

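There is firm resistance of 10 N at z≈0.0736, close to the expected ball top of 0.075 with the knob fully down. I'll press once more, then lift and verify.

send_rows --pt "0 0 0.002 0 0 0 0" --pt "0 0 0.003 0 0 0 0" --pt "0 0 0.003 0 0 0 0"

```text
time: 13.05
tool_pos: [0.5603, -0.0038, 0.0729]
tool_rot: [180.0, 0.1, 114.2]
ft_force: [-6.4, 0.2, 19.0]
width: -0.001
```

send_rows --pt "0 0 -0.015 0 0 0 0" --pt "0.0 0 -0.044 0 0 0 0" --pt "-0.02 0.007 -0.044 0 0 0 0" --pt "-0.04 0.007 -0.044 0 0 0 0" --pt "-0.04 0.007 -0.044 0 0 0 0"

```text
time: 13.68
tool_pos: [0.583, -0.0392, 0.1156]
tool_rot: [-179.9, 0.0, 114.1]
ft_force: [-0.8, 0.4, 0.2]
width: -0.004
```

```bash
python3 - <<'E'
from rig import *
from h import *
import cv2
rep(sense())
d=get_image("wrist");cv2.imwrite("pics/w10.png",d["pixels"][:,:,::-1])
E
```

```text
13.675 tcp [ 0.583  -0.0392  0.1156] rot [-179.9354    0.0312  114.0698] door xy [-0.0155 -0.0348] F [-0.761   0.3836  0.2304] Fdoor 0.6618265615553511 0.5369178812381712 w -0.0039016868191420594
```

View pics/w10.png

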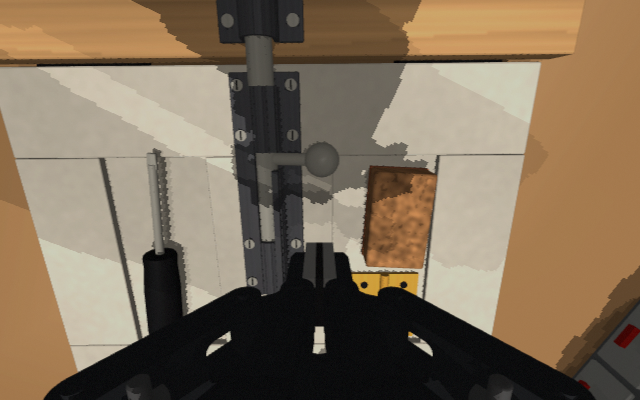

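The ball is now farther out, at (321,160). I'll raise the arm and back it off, then triangulate the knob's height with the fixed cameras.

send_rows --pt "0 0 -0.05 0 0 0 0" --pt "0 -0.02 -0.1 0 0 0 0" --pt "0 -0.06 -0.1 0 0 0 0" --pt "-0.05 -0.1 -0.1 0 0 0 0" --pt "-0.1 -0.12 -0.1 0 0 0 0" --pt "-0.15 -0.12 -0.1 0 0 0 0" --pt "-0.2 -0.12 -0.1 0 0 0 0" --pt "-0.2 -0.12 -0.1 0 0 0 0"

```text
time: 14.72
tool_pos: [0.5548, -0.2725, 0.214]
tool_rot: [-179.8, -0.1, 113.9]
ft_force: [-0.4, -0.1, 0.0]
width: -0.001
```

```bash
python3 - <<'E'
from rig import *
from h import *
import cv2
rep(sense())
T=get_image("top");S=get_image("scene")
a=cv2.resize(T["pixels"][195:265,290:410,::-1],None,fx=6.6,fy=6.6,interpolation=cv2.INTER_CUBIC)[:300]
b=cv2.resize(S["pixels"][165:210,250:370,::-1],None,fx=6.6,fy=6.6,interpolation=cv2.INTER_CUBIC)
cv2.imwrite("pics/f.png",np.vstack([a,b]))
E
```

```text
14.725 tcp [ 0.5548 -0.2725  0.214 ] rot [-179.8481   -0.066   113.9042] door xy [-0.2168  0.0866] F [-0.3956 -0.0591  0.0331] Fdoor 0.10827975211900673 0.38507404813015683 w -0.0005619276012542245
```

View pics/f.png

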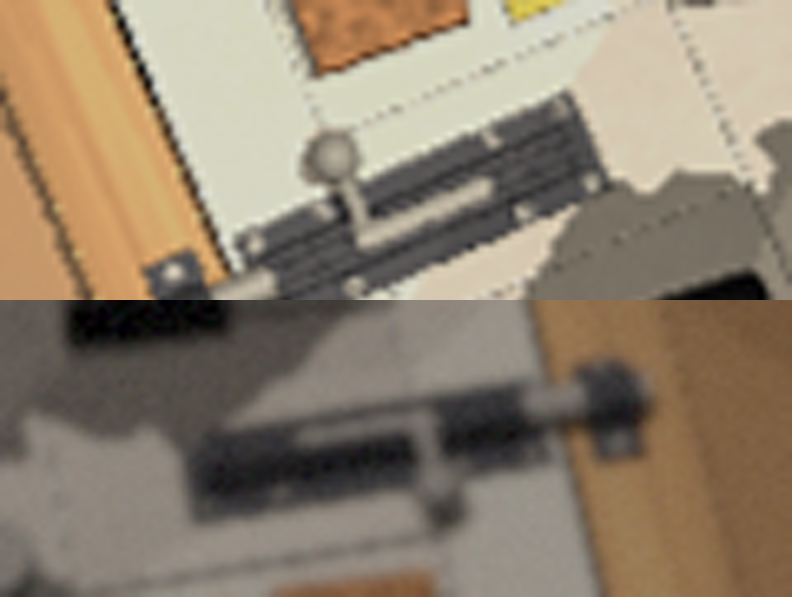

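Top zoom: the knob is at about (332,157), out on the -y side. Scene zoom: the knob is at about (441,500 − 300 = 200), and the rod is inside the keep.

```bash
python3 - <<'E'
from rig import *
from h import *
T=get_image("top");S=get_image("scene")
f=lambda x,y,ox,oy:((x+.5)/6.6-.5+ox,(y+.5)/6.6-.5+oy)
k=tri([(T,*f(332,157,290,195)),(S,*f(441,198,250,165))]);print(k,door(k),"theta",np.arctan2(-door(k)[1],k[2]-.056))
k=onz(T,*f(332,157,290,195),.064);print(door(k))
E
```

```text
[0.56686071 0.00150603 0.05687322] (np.float64(0.028217802895904795), np.float64(-0.03675813465830459)) theta 1.5470450133953373
(np.float64(0.02814785616744004), np.float64(-0.0365511595808108))
```

The knob measures x 28, y -37, z 57 (±several mm). The nominal fully down position is 26.5, -37, 64, and at 1.2 rad it would be at z 70. The fingertip also pressed against the stop at z≈0.073, where a knob at 1.2 rad would have stopped it at about 0.081. Nothing is touching the arm, so I'm handing in.

```bash
python3 - <<'E'
from rig import *
s=sense();print(s["qvel"],s["ft_force"]);print(close_job())
E
```

```text
[ 0.53408732 -0.67360078 -0.04710826 -0.11249842 -0.09290967 -0.19120456] [-0.04959106 -0.10509513 -0.62805666]
the job is handed in; nothing more can be done
None
```

The bolt is locked as far as my checks show: it is home in the keep and the knob is turned right down into the notch. I handed the job in at about 15 s of the 42 s allowed; the hand-in reports no verdict.

- **Pushing home:** with shut fingers I pushed the knob along the slot until it stalled at the end stop. The force rose to about 10 N with no further travel.
- **Turning down:** I pushed the knob over sideways from the +y side, then pressed it down from above. The first press slid off the outer side of the ball with about 10 N of side force, so I lifted off and measured again. The second press, nearer the barrel, took the knob down to its stop at about 19 N.
- **Last checks:** the fixed cameras put the knob at door x ≈ 28 mm and y ≈ -37 mm, and the rod was visible in the keep. The arm was clear of everything.
- **One disagreement:** triangulating the knob's height gave 57 mm where 64 mm was expected, which I put down to rough pixel picking. The fingertip bottomed out at about 73 mm on the last press. A fully lowered ball tops out at 75 mm, and one at only 1.2 rad would top out at about 81 mm.
- **Loose items:** I saw no sign that any of the tools or materials were touched, but I did not measure their positions again at the end.

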